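# Fit the dotted pattern sleeve from under the lift-out tray

### The arm

A 6-joint arm with a two-finger parallel gripper is mounted at the origin on a cart in front of the work surface, level with it; the furniture and walls round the work are solid. World frame = base frame: x ahead of the robot, y to its left, z up, the work surface at z = 0. Lengths are in m, angles in rad, forces in N, time in s.
With the tool pointing down it reaches from about 0.275 to 0.825 m from the base axis. Payload 4.9 kg.
Tool frame: the origin (TCP) lies at the very end of the fingers, on their centre line; the grasp point (between the pads) lies 19 mm behind it (manip.grip_point_offset is the distance from the TCP to the grasp point, in m); z points along the fingers, y is the line along which they close (so a half turn about z gives the same grasp; the last joint's range is limited). The gripper opens to 85 mm and grips with 20 to 120 N. Pads are 22 mm wide; open, the fingers measure 114 mm over their backs; the gripper's body (76 mm by 85 mm) begins 54 mm behind the grasp point. The pads swing forward as they close: fully open they stand 13 mm farther back than shut.
Start: joints at [1.158, 0.326, -0.193, 1.052, 0, 1.437], TCP at [0.151, 0.529, 0.231] pointing down, gripper open.
Joint ranges: [-2.65, 2.65], [-0.97, 1.79], [-1.3, 1.35], [-1.93, 2.1], [-1.47, 1.37], [-3.14, 3.14]. Speed limits (rad/s): [2.57, 2.57, 3.14, 3.14, 3.14, 3.14].

### API

Orientations are given as [roll, pitch, yaw] about the fixed x, y, z axes, in that order (R = Rz(yaw) Ry(pitch) Rx(roll)).
In Python, from plant import monitor, viewer, manip gives the robot as it stands. The module is installed in compiled form; this text tells all that it offers.
- The arm moves only by the shell command python3 -m creep 'ROWS' [FORCE]. ROWS is JSON, a list of rows, each a list of 3 entries, a list of its own where there are three numbers: the finger opening in cm, from 0 to 8.54, then the shift along the tool's x, y, z in cm, then the turn about the tool's z in rad. In form: [[grip, [dx, dy, dz], turn], ...]. A call has 1 to 20 rows; each row is the pose to reach, as a shift and turn from the pose commanded when the call began, along the tool's axes at that moment; what a row does not reach only later rows make up. A row lasts 1/8 s, in which the tool goes at most 62.5 mm and 10.7 degrees, less where a joint would pass 70% of its speed; a pose out of reach is approached as far as the arm can. A call with a gripper value outside its range is refused whole. The fingers move at their own pace and stop on an object; FORCE is the grip in N (left out, the last holds). Time passes only in rows, so rows that repeat a pose let the fingers close. It gives the time, the measured TCP pose, the force, the opening and the grip force at its end, in the units of the state.
- monitor.state(): the state, without advancing time (a new reading comes with each control period).
- viewer.camera(name): name is "side" or "top"; returns a dict with "color" (384x512x3 uint8, red, green, blue), "range_z" (384x512 float32, m along the optical axis (not along the pixel's ray), 0 where there is no reading), "intrinsics" (3x3 intrinsics, pixels), "view" (4x4, takes a point from world to camera coordinates). Camera axes: x right, y down, z forward; pixel columns grow to the right and rows downward; lengths in m; the calibration is good to about 2 mm. A picture is of the moment at which its call begins.
- manip.close_job(): hands the job in; it is judged then, once.
The state is a dict: "clock": time; "joint_positions": joint angles; "qvel": joint speeds; "tau": joint torques, N m; "ee_pos": TCP position; "eef_rot": TCP orientation; "wrist_force": force on the tool from outside, world axes, zero at the start; "moment": the same for the moment, N m; "width": finger opening in m; "finger_force": force on a finger pad.
Only numpy, scipy, OpenCV 4.12 (cv2) and the standard library are available. Lean on these libraries where they do the work, as an engineer would, in place of code of your own. Each camera call takes 0.05 s, during which the arm holds its last target. There are 200 camera calls.

### The job

The printing roller needs its teal sleeve with the white dots, which stands in the wooden box beneath the lift-out tray. Lift the tray off the box by its handle and set it down gently, flat on the table beside the box and with its two stamps still in it; then take out the teal sleeve and push it down over the stand's spindle, without dropping it, until it sits fully on the collar. Leave the orange sleeve in the box, and do not shift the box, the jar, the white tub or the roll of tape.

Things in the scene. Friction and masses are not known exactly. Their poses are not given: they have to be found in the camera images.
- box: open plywood box, 200 (its x) x 140 (its y) x 92 mm high, walls and floor 8 mm, loose, 2.5 kg; origin: centre of its underside, z up. 10 mm wide ledges at its x ends, 78 mm above its underside, carry the tray. The two sleeves stand on its floor along its x, about 43 mm either side of the middle; which is where varies
- tray: grey lift-out tray, 176 (x) x 116 (y) x 36 mm high, walls 4 mm, 0.35 kg, sunk 14 mm into the box with 4 mm play all round. Origin: centre of its underside. Handle: wooden bar along the tray's x over the middle, 166 mm long, 18 wide (y), 20 tall, centre 84 mm above the origin, an upright at each end; free under the bar down to the stamps' tops, 31 mm above the origin
- stamp_a: wooden stamp block with dark blue diamonds, 55x56x27 mm, 50 g, lying in the tray; origin at the centre of its underside
- stamp_c: wooden stamp block with green diamonds, 55x57x27 mm, 50 g, lying in the tray; origin at the centre of its underside
- sleeve_dotted: rigid teal plastic pattern sleeve with white dots: an upright tube, 44 mm outer diameter, 24.6 mm bore right through, 68 mm long, about 80 g; origin at the centre of its lower end, z along its axis. To be fitted
- sleeve_ribbed: rigid orange pattern sleeve with black lengthways ribs, same size and origin; stays in the box
- seat (a point): roller stand, fixed: wooden foot 110x110x20 mm with a dark steel collar of 52 mm diameter on it and an upright aluminium spindle. This point is on the spindle's axis at the collar's top face, 32 mm above the table, z up. The spindle is 20 mm in diameter and rises 55 mm above the collar, its last 9 mm tapering to 10 mm
- jar: green pigment jar with ochre lid, 52 mm diameter, 71 mm high, bystander; origin at the centre of its underside
- tub: small white tub, 66 mm diameter, 50 mm high, bystander; origin at the centre of its underside
- tape: roll of masking tape lying flat, 104 mm diameter, 25 mm high, bystander; origin at the centre of its underside

How it is judged:
By the outcome, as a careful person would: the job done as asked, in the order asked, and still so for the second after the job is handed in, with the robot touching nothing.
It also fails if it takes over 58 s, if anything falls off the work surface, if the arm or the gripper's body presses on something with over 40 N, if the wrist force passes 120 N, or if a joint passes its speed limit or range.

## Working session

There is one attempt and no reset: what is moved stays moved. The work goes in short steps, Python scripts to look and compute and a shell command to move; the robot and the scene stay as the last step left them, time stands still between calls to the robot, and variables do not carry over. Pictures are saved under pics/ and viewed, at most 10 in all, crops included, and the job is handed in when it is done.

```bash
mkdir -p pics; cat > h.py <<'E'
import numpy as np, cv2
from plant import monitor, viewer, manip
def grab(n, save=None):
    c=viewer.camera(n)
    if save: cv2.imwrite('pics/'+save, c['color'][:,:,::-1])
    return c
def cloud(c):
    K=c['intrinsics'];V=c['view'];z=c['range_z'].astype(float)
    v,u=np.mgrid[:z.shape[0],:z.shape[1]]
    p=np.stack([(u-K[0,2])/K[0,0]*z,(v-K[1,2])/K[1,1]*z,z],-1)
    w=(p-V[:3,3])@V[:3,:3]
    w[z<=0]=np.nan
    return w
def ray(c,u,v,h):
    K=c['intrinsics'];V=c['view'];R=V[:3,:3];o=-R.T@V[:3,3]
    d=R.T@np.array([(u-K[0,2])/K[0,0],(v-K[1,2])/K[1,1],1.])
    return o+d*(h-o[2])/d[2]
E
python3 - <<'E'
from h import *
a=grab('top','t1.png');b=grab('side','s1.png')
for c in(a,b):
    V=c['view'];print((-V[:3,:3].T@V[:3,3]).round(3),V[2,:3].round(3),c['intrinsics'][0,0], (c['range_z']>0).mean())
print(monitor.state())
E
```

```text
[ 0.533 -0.032  1.131] [ 0.031  0.001 -1.   ] 380.19113609734393 0.9959004720052084
[ 0.23  -0.956  0.604] [ 0.317  0.824 -0.47 ] 404.2195498337343 0.9945119222005209
{'clock': 0.1, 'joint_positions': array([ 1.15781456e+00,  3.26852415e-01, -1.93486781e-01,  1.05200860e+00,
        6.48195894e-06,  1.43658656e+00]), 'qvel': array([-0.00132326, -0.00163778,  0.00295511, -0.00117991,  0.00034951,
        0.00051843]), 'tau': array([ 3.52297366e-05, -4.44239080e+01,  2.63037980e+01,  7.93842366e-03,
       -1.71538159e-04, -1.16350125e-05]), 'ee_pos': array([0.15112621, 0.52828417, 0.23058849]), 'eef_rot': array([-3.14005600e+00, -2.14021166e-04,  2.86282048e+00]), 'wrist_force': array([ 0.49944247, -0.09255606, -0.30218272]), 'moment': array([ 0.00992774, -0.01543846,  0.01288083]), 'finger_force': 0.0, 'width': 0.08528004918424321}
```

View pics/t1.png

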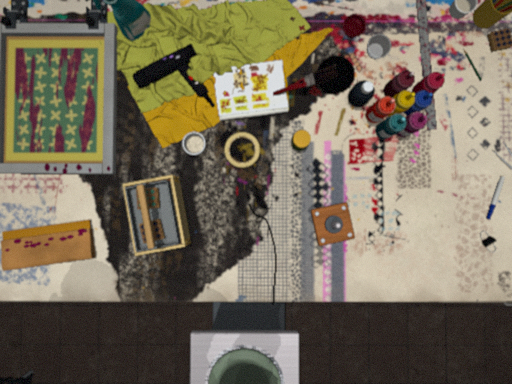

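View pics/s1.png

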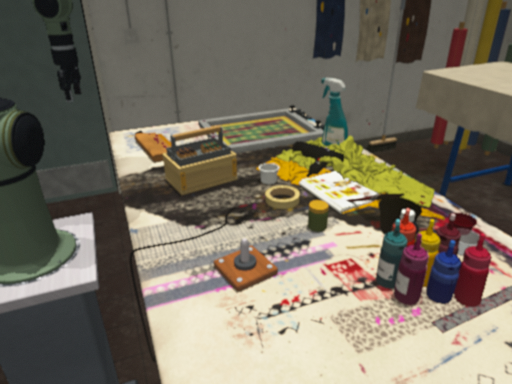

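Top view: box with tray near (155,215), stand at (332,223), jar (301,139), tub (194,144), tape (242,150). Table free between box and stand (about (225,230)), dark cloth only. Now measuring.

```bash
python3 - <<'E'
from h import *
a=grab('top');b=grab('side')
A=cloud(a);B=cloud(b)
cv2.imwrite('pics/crop.png',cv2.resize(np.hstack([a['color'][160:270,105:205,::-1],a['color'][160:270,280:380,::-1]]),None,fx=4,fy=4,interpolation=cv2.INTER_CUBIC))
def rep(n,pts):
    pts=pts[np.isfinite(pts).all(1)]
    if len(pts)<4: print(n,'few');return
    r=cv2.minAreaRect((pts[:,:2]*1000).astype(np.float32))
    print(n,len(pts),'z',np.percentile(pts[:,2],[5,50,95]).round(4),'mean',pts[:,:2].mean(0).round(4),'rect mm',np.round(r[0],1),np.round(r[1],1),round(r[2],1))
for n,W in(('top',A),('side',B)):
    P=W.reshape(-1,3)
    m=lambda x0,x1,y0,y1,z0,z1:P[(P[:,0]>x0)&(P[:,0]<x1)&(P[:,1]>y0)&(P[:,1]<y1)&(P[:,2]>z0)&(P[:,2]<z1)]
    print(n)
    rep('table',m(.35,.6,-.05,.05,-.02,.02))
    rep('boxall',m(.3,.65,.1,.5,.03,.3))
    rep('boxrim',m(.3,.65,.1,.5,.082,.1))
    rep('handle',m(.3,.65,.1,.5,.155,.3))
    rep('foot',m(.3,.6,-.4,-.15,.012,.027))
    rep('collar',m(.3,.6,-.4,-.15,.027,.04))
    rep('spindle',m(.3,.6,-.4,-.15,.045,.12))
    rep('spintop',m(.3,.6,-.4,-.15,.075,.12))
    rep('jar',m(.6,.8,-.25,-.1,.03,.09))
    rep('tub',m(.6,.75,.08,.2,.03,.09))
    rep('tape',m(.55,.75,-.05,.08,.015,.05))
E
```

```text
top
table 2814 z [-0.0042 -0.0007  0.0031] mean [4.74e-01 2.00e-04] rect mm [474.3   0.7] [248.5  98.3] 0.2
boxall 4670 z [0.0345 0.0887 0.1711] mean [0.5074 0.2685] rect mm [515.1 336.7] [276.9 343.9] 3.6
boxrim 1412 z [0.0823 0.0893 0.0967] mean [0.4992 0.2389] rect mm [499.  246.6] [200.2 141.2] 10.8
handle 587 z [0.1597 0.1706 0.1739] mean [0.4983 0.2445] rect mm [498.1 245.5] [169.5  30.6] 11.1
foot 1156 z [0.0145 0.0185 0.0221] mean [ 0.4722 -0.2565] rect mm [ 471.9 -257.5] [109.8 110.6] 12.6
collar 192 z [0.0279 0.031  0.0349] mean [ 0.4723 -0.2553] rect mm [ 471.6 -257.2] [49.7 49.3] 89.6
spindle 55 z [0.0521 0.0799 0.0879] mean [ 0.4728 -0.2551] rect mm [ 472.3 -256.8] [18.  17.1] 5.9
spintop 40 z [0.0765 0.0825 0.0885] mean [ 0.4726 -0.2568] rect mm [ 473.  -257.1] [16.5 16.2] 2.1
jar 298 z [0.0412 0.0692 0.0726] mean [ 0.7111 -0.159 ] rect mm [ 712.8 -160.3] [49.5 49.3] 42.6
tub 157 z [0.0327 0.0481 0.0706] mean [0.6978 0.155 ] rect mm [674.4 171.7] [ 63.5 141.2] 48.7
tape 458 z [0.0199 0.0234 0.0272] mean [0.6883 0.0086] rect mm [687.7   8.3] [ 99.8 100.1] 89.7
side
table
[... 378 characters left out ...]
32.2] 10.9
foot 1219 z [0.0139 0.0181 0.0206] mean [ 0.4652 -0.2735] rect mm [ 469.6 -260.7] [109.8 112.6] 12.2
collar 226 z [0.0278 0.0302 0.0369] mean [ 0.4677 -0.2662] rect mm [ 469.3 -262.3] [48.  48.8] 74.8
spindle 150 z [0.0468 0.0676 0.0851] mean [ 0.4678 -0.2652] rect mm [ 468.3 -262.1] [16.8 19.8] 57.9
spintop 53 z [0.0752 0.0807 0.0862] mean [ 0.4688 -0.2634] rect mm [ 468.6 -262.2] [16.6 18.6] 57.9
jar 391 z [0.0329 0.0599 0.0697] mean [ 0.7056 -0.1737] rect mm [ 711.2 -165.8] [52.1 49.6] 39.1
tub 208 z [0.0311 0.0405 0.0736] mean [0.685  0.1537] rect mm [663.3 157.8] [ 64.7 144.7] 69.1
tape 319 z [0.0157 0.021  0.0235] mean [0.6842 0.0021] rect mm [686.5   4.9] [102.7 100.4] 48.9
```

View pics/crop.png

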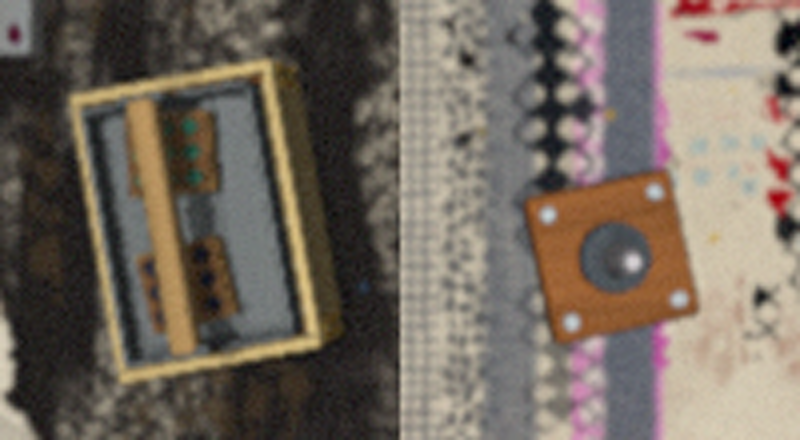

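```bash
cat >> h.py <<'E'
def rows(p,yaw,base=None):
    s=monitor.state(); q=np.array(s['ee_pos']); y0=s['eef_rot'][2]
    ex=np.array([np.cos(y0),np.sin(y0),0]);ey=np.array([np.sin(y0),-np.cos(y0),0])
    d=np.array(p)-q; t=-((yaw-y0+np.pi/2)%np.pi-np.pi/2)
    print('shift cm',np.round([d@ex*100,d@ey*100,-d[2]*100],2),'turn',round(t,3),'at',q.round(4),round(y0,3))
E
python3 -c "
from h import *
rows([.4977,.2445,.22],np.radians(10.9))"
```

```text
shift cm [-41.13 -17.76   1.08] turn -0.469 at [0.1512 0.5285 0.2308] 2.863
```

```bash
python3 -m creep '[[8.5,[-5,-2.1,0],-0.06],[8.5,[-10,-4.3,0],-0.12],[8.5,[-15,-6.5,0],-0.18],[8.5,[-20,-8.6,0],-0.24],[8.5,[-25,-10.8,0],-0.3],[8.5,[-30,-13,0],-0.36],[8.5,[-35,-15.1,0.5],-0.42],[7,[-39,-16.8,0.8],-0.469],[5,[-41.1,-17.8,1.1],-0.469],[5,[-41.1,-17.8,1.1],-0.469],[5,[-41.1,-17.8,1.1],-0.469],[5,[-41.1,-17.8,1.1],-0.469]]' 60
python3 - <<'E'
from h import *
a=grab('top','t2.png');b=grab('side','s2.png')
s=monitor.state();print(s['ee_pos'],s['eef_rot'],s['width'])
cv2.imwrite('pics/c2.png',cv2.resize(np.hstack([a['color'][140:270,85:205,::-1],b['color'][80:210,140:260,::-1]]),None,fx=3.3,fy=3.3,interpolation=cv2.INTER_CUBIC))
for c in (a,b):
  K=c['intrinsics'];V=c['view']
  for p in (s['ee_pos'],[.498,.2445,.172]):
    q=V[:3,:3]@p+V[:3,3];print((K@q/q[2])[:2].round(1))
E
```

```text
clock: 1.7
ee_pos: [0.4965, 0.2455, 0.2205]
eef_rot: [3.141, -0.0, -2.95]
wrist_force: [0.2, 0.5, -0.5]
width: 0.05
finger_force: 0.0
[0.4968145  0.24542841 0.2205563 ] [ 3.14141740e+00  2.43750424e-04 -2.94977698e+00] 0.05012346396287356
[139.4 217.7]
[145.7 216.5]
[194.9 114.8]
[196.6 129.7]
```

View pics/c2.png

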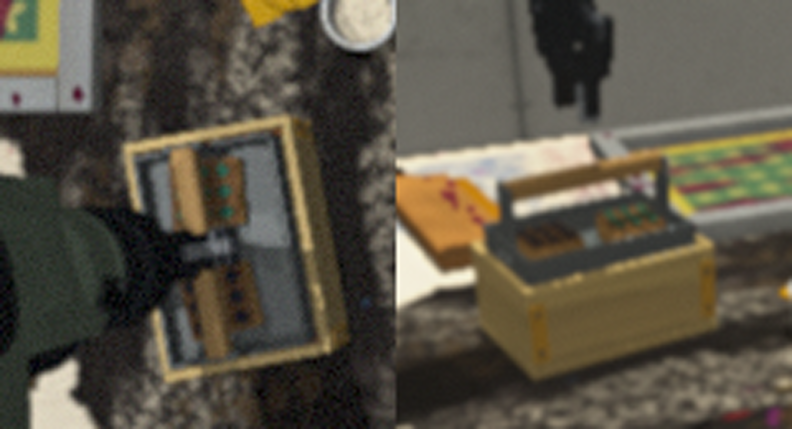

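Fingers sit above the bar's middle: tips at about (195,113) in the side picture, matching the projection. Now I'll check the top camera's bias using the fingers.

```bash
python3 - <<'E'
from h import *
for n in('top','side'):
    c=grab(n);P=cloud(c).reshape(-1,3)
    m=(abs(P[:,0]-.497)<.06)&(abs(P[:,1]-.245)<.07)
    for z0,z1 in((.2,.235),(.235,.26),(.158,.185)):
        Q=P[m&(P[:,2]>z0)&(P[:,2]<z1)]
        if len(Q): 
            r=cv2.minAreaRect((Q[:,:2]*1000).astype(np.float32)); print(n,z0,len(Q),Q.min(0).round(4),Q.max(0).round(4),[np.round(t,1) for t in r])
E
```

```text
top 0.158 286 [0.4378 0.2264 0.1583] [0.5548 0.2653 0.1756] [array([496.2, 245.9]), array([121.9,  19.8]), np.float64(10.2)]
side 0.2 58 [0.4786 0.2011 0.2215] [0.512  0.2757 0.2347] [array([495.6, 239. ]), array([22.4, 78.4]), np.float64(11.5)]
side 0.235 115 [0.4786 0.2023 0.235 ] [0.5106 0.2758 0.2597] [array([494.8, 239.1]), array([23.1, 74.7]), np.float64(9.4)]
side 0.158 186 [0.437  0.2221 0.1583] [0.5568 0.2607 0.1712] [array([496.2, 243.1]), array([122.2,  23.8]), np.float64(9.9)]
```

```bash
python3 -m creep '[[5,[0,0,2],0],[5,[0,0,4],0],[5,[0,0,6],0],[5,[0,0,7],0],[5,[0,0,7.7],0],[5,[0,0,7.7],0],[3,[0,0,7.7],0],[1,[0,0,7.7],0],[1,[0,0,7.7],0],[0.5,[0,0,7.7],0],[0.5,[0,0,7.7],0],[0.5,[0,0,7.7],0],[0.5,[0,0,7.7],0]]' 60
```

```text
clock: 3.52
ee_pos: [0.4979, 0.2453, 0.1439]
eef_rot: [3.14, 0.001, -2.951]
wrist_force: [-0.3, 5.8, 5.7]
width: 0.0169
finger_force: 61.4
```

```bash
python3 -m creep '[[0.5,[0,0,-0.3],0],[0.5,[0,0,-0.7],0],[0.5,[0,0,-1.2],0],[0.5,[0,0,-1.8],0],[0.5,[0,0,-2.5],0],[0.5,[0,0,-3.3],0],[0.5,[0,0,-4.2],0],[0.5,[0,0,-5],0],[0.5,[0,0,-5],0],[0.5,[0,0,-5],0]]' 80
python3 - <<'E'
from h import *
b=grab('side');a=grab('top')
cv2.imwrite('pics/c3.png',cv2.resize(np.hstack([a['color'][140:270,85:205,::-1],b['color'][80:210,140:260,::-1]]),None,fx=3.3,fy=3.3,interpolation=cv2.INTER_CUBIC))
rows([.48,.06,.195],np.radians(10.9))
rows([.48,.06,.068],np.radians(10.9))
E
```

```text
clock: 4.78
ee_pos: [0.4973, 0.2445, 0.1931]
eef_rot: [-3.142, -0.0, -2.951]
wrist_force: [-0.6, 0.0, -3.9]
width: 0.0165
finger_force: 78.1
shift cm [  5.17 -17.79  -0.21] turn -0.0 at [0.4972 0.2444 0.1929] -2.951
shift cm [  5.17 -17.79  12.49] turn -0.0 at [0.4972 0.2444 0.1929] -2.951
```

View pics/c3.png

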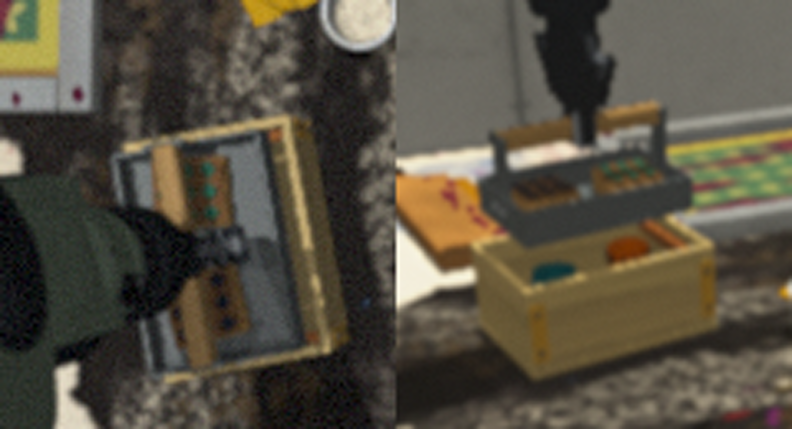

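Tray hangs level over the box with both stamps; teal sleeve stands at the near (−x) end, orange at the far end.

```bash
python3 -m creep '[[0.5,[0.1,-0.6,0],0],[0.5,[0.5,-1.8,0],0],[0.5,[1,-3.5,0],0],[0.5,[1.6,-5.5,0],0],[0.5,[2.2,-7.5,0],0],[0.5,[2.8,-9.5,0],0],[0.5,[3.4,-11.5,0],0],[0.5,[4,-13.5,0],0],[0.5,[4.5,-15.3,0],0],[0.5,[4.9,-16.8,0],0],[0.5,[5.1,-17.5,0.3],0],[0.5,[5.2,-17.8,1],0],[0.5,[5.2,-17.8,2.5],0],[0.5,[5.2,-17.8,4.5],0],[0.5,[5.2,-17.8,6.5],0],[0.5,[5.2,-17.8,8.3],0],[0.5,[5.2,-17.8,9.8],0],[0.5,[5.2,-17.8,10.8],0],[0.5,[5.2,-17.8,11.5],0],[0.5,[5.2,-17.8,11.9],0]]'
python3 -m creep '[[0.5,[0,0,0],0],[0.5,[0,0,0.1],0],[0.5,[0,0,0.2],0],[0.5,[0,0,0.3],0],[0.5,[0,0,0.4],0],[0.5,[0,0,0.4],0]]'
```

```text
clock: 7.38
ee_pos: [0.4801, 0.0601, 0.0739]
eef_rot: [3.142, -0.0, -2.951]
wrist_force: [-0.3, 0.6, -5.5]
width: 0.0165
finger_force: 78.3
clock: 8.12
ee_pos: [0.48, 0.0599, 0.0702]
eef_rot: [3.142, -0.0, -2.951]
wrist_force: [0.4, -1.1, -4.7]
width: 0.0163
finger_force: 78.3
```

```bash
python3 -m creep '[[0.5,[0,0,0.1],0],[0.5,[0,0,0.2],0],[0.5,[0,0,0.3],0],[0.5,[0,0,0.4],0],[0.5,[0,0,0.4],0]]'
```

```text
clock: 8.75
ee_pos: [0.4801, 0.0599, 0.0662]
eef_rot: [-3.142, -0.0, -2.951]
wrist_force: [-0.5, -0.5, -5.1]
width: 0.0166
finger_force: 78.3
```

```bash
python3 -m creep '[[0.5,[0,0,0.05],0],[0.5,[0,0,0.1],0],[0.5,[0,0,0.15],0],[0.5,[0,0,0.2],0],[0.5,[0,0,0.2],0]]'
```

```text
clock: 9.38
ee_pos: [0.48, 0.0602, 0.0658]
eef_rot: [3.141, 0.001, -2.951]
wrist_force: [-5.8, 2.5, 12.9]
width: 0.0166
finger_force: 81.2
```

```bash
python3 -m creep '[[1.2,[0,0,-0.05],0],[1.8,[0,0,-0.05],0],[3,[0,0,-0.05],0],[5,[0,0,-0.05],0],[5,[0,0,-0.05],0],[5,[0,0,-1],0],[5,[0,0,-3],0],[5,[0,0,-6],0],[5,[0,0,-10],0],[5,[0,0,-14],0],[5,[0,0,-14],0]]'
python3 - <<'E'
from h import *
a=grab('top');b=grab('side')
cv2.imwrite('pics/c4.png',cv2.resize(np.hstack([a['color'][150:280,105:255,::-1],b['color'][110:240,150:300,::-1]]),None,fx=2.6,fy=2.6,interpolation=cv2.INTER_CUBIC))
for n,c in(('top',a),('side',b)):
    W=cloud(c);P=W.reshape(-1,3);hsv=cv2.cvtColor(c['color'],cv2.COLOR_RGB2HSV).reshape(-1,3)
    near=(abs(P[:,0]-.498)<.12)&(abs(P[:,1]-.243)<.1)
    Q=P[near&(P[:,2]>.082)&(P[:,2]<.1)];r=cv2.minAreaRect((Q[:,:2]*1000).astype(np.float32));print(n,'rim',[np.round(t,1) for t in r])
    for nm,lo,hi in(('teal',80,105),('orange',3,16)):
        k=near&(P[:,2]>.066)&(P[:,2]<.09)&(hsv[:,0]>=lo)&(hsv[:,0]<=hi)&(hsv[:,1]>110)
        Q=P[k]
        if len(Q)>5:
            ctr,rad=cv2.minEnclosingCircle((Q[:,:2]*1000).astype(np.float32))
            print(n,nm,len(Q),np.percentile(Q[:,2],[5,50,95]).round(4),Q[:,:2].mean(0).round(4),np.round(ctr,1),round(rad,1),Q.min(0).round(3),Q.max(0).round(3))
    Q=P[(abs(P[:,0]-.48)<.11)&(abs(P[:,1]-.06)<.09)&(P[:,2]>.028)&(P[:,2]<.045)]
    r=cv2.minAreaRect((Q[:,:2]*1000).astype(np.float32));print(n,'tray',[np.round(t,1) for t in r],Q[:,2].mean())
E
```

```text
clock: 10.75
ee_pos: [0.4825, 0.0599, 0.208]
eef_rot: [-3.14, 0.007, -2.951]
wrist_force: [-0.5, 0.2, -0.8]
width: 0.0499
finger_force: 0.0
top rim [array([499.4, 247. ]), array([198.9, 141.8]), np.float64(11.0)]
top orange 340 [0.0709 0.0764 0.0812] [0.5637 0.2654] [503.2 250.6] 104.3 [0.408 0.206 0.066] [0.599 0.325 0.089]
top tray [array([480.6,  60.6]), array([175.6, 116. ]), np.float64(10.9)] 0.03288134806741155
side rim [array([496.3, 244.1]), array([200.4, 147.8]), np.float64(11.3)]
side teal 41 [0.0679 0.0729 0.0746] [0.4555 0.2378] [455.1 232.3] 20.2 [0.437 0.219 0.066] [0.475 0.251 0.075]
side orange 143 [0.0673 0.0734 0.0787] [0.5582 0.2724] [510.9 270.8] 87.8 [0.428 0.235 0.066] [0.593 0.328 0.089]
side tray [array([478.8,  58.4]), array([177.2, 122.9]), np.float64(10.9)] 0.03189399446825066
```

View pics/c4.png

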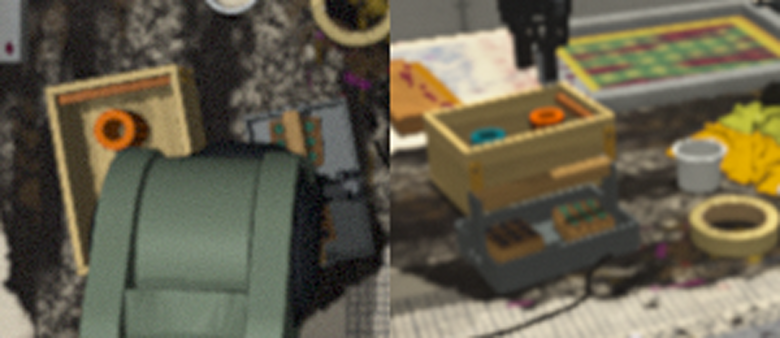

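Tray is flat on the table with both stamps, box unmoved; the arm hides the teal sleeve from above, so I'll step aside for one look.

```bash
python3 -m creep '[[5.5,[0,-4,-1],0],[5.5,[0,-8,-2],0],[5.5,[0,-12,-2],0],[5.5,[0,-16,-2],0],[5.5,[0,-18,-2],0]]'
python3 - <<'E'
from h import *
a=grab('top');b=grab('side')
cv2.imwrite('pics/c5.png',cv2.resize(a['color'][160:270,105:345,::-1],None,fx=3.2,fy=3.2,interpolation=cv2.INTER_CUBIC))
for n,c in(('top',a),('side',b)):
    W=cloud(c);P=W.reshape(-1,3);hsv=cv2.cvtColor(c['color'],cv2.COLOR_RGB2HSV).reshape(-1,3)
    for nm,lo,hi,cx in(('teal',80,105,(.456,.236)),('orange',3,16,(.54,.252))):
        near=np.hypot(P[:,0]-cx[0],P[:,1]-cx[1])<.04
        k=near&(P[:,2]>.066)&(P[:,2]<.09)&(hsv[:,0]>=lo)&(hsv[:,0]<=hi)&(hsv[:,1]>100)
        Q=P[k]
        if len(Q)>5:
            ctr,rad=cv2.minEnclosingCircle((Q[:,:2]*1000).astype(np.float32))
            print(n,nm,len(Q),np.percentile(Q[:,2],[5,50,95]).round(4),np.round(ctr,1),round(rad,1))
            m=k.reshape(384,512).astype(np.uint8)
            (u,v),r2=cv2.minEnclosingCircle(np.argwhere(m)[:,::-1].astype(np.float32))
            print('  ray at .076',ray(c,u,v,.076).round(4),(round(u,1),round(v,1),round(r2,1)))
    for z0,z1 in ((.012,.027),(.027,.04),(.07,.1)):
        Q=P[(abs(P[:,0]-.47)<.07)&(abs(P[:,1]+.257)<.07)&(P[:,2]>z0)&(P[:,2]<z1)]
        if len(Q)>5: print(n,'stand',z0,[np.round(t,1) for t in cv2.minAreaRect((Q[:,:2]*1000).astype(np.float32))])
rows([.456,.238,.15],np.radians(10.9))
E
```

```text
clock: 11.48
ee_pos: [0.5135, -0.1183, 0.2228]
eef_rot: [3.14, -0.002, -2.953]
wrist_force: [0.0, 0.6, -0.3]
width: 0.0552
finger_force: 0.0
top teal 128 [0.069  0.075  0.0782] [456.5 230.8] 21.9
  ray at .076 [0.4561 0.2301 0.076 ] (160.7, 230.4, 8.1)
top orange 156 [0.0686 0.0747 0.0778] [540.3 264.5] 22.4
  ray at .076 [0.5401 0.2639 0.076 ] (148.9, 200.0, 8.2)
side teal 42 [0.0676 0.0727 0.0747] [454.9 233. ] 20.6
  ray at .076 [0.4545 0.2294 0.076 ] (187.0, 161.5, 6.0)
side orange 72 [0.0679 0.0722 0.0746] [548.5 259.3] 31.0
  ray at .076 [0.5451 0.2432 0.076 ] (213.0, 155.5, 9.1)
side stand 0.012 [array([ 469.1, -260.4]), array([110.6, 112.5]), np.float64(12.9)]
side stand 0.027 [array([ 469.1, -262.1]), array([47.3, 48. ]), np.float64(69.7)]
side stand 0.07 [array([ 469.1, -262. ]), array([16.5, 17.9]), np.float64(69.8)]
shift cm [-0.97 36.07  7.31] turn -0.003 at [ 0.5138 -0.1181  0.2231] -2.954
```

View pics/c5.png

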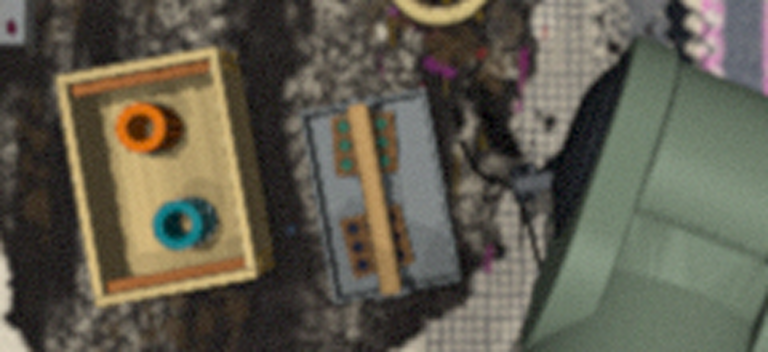

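Teal sleeve's top ring is centred at pixel (160.7,230.4), → (0.456,0.2305), height 0.075 as expected; tray flat, both stamps in it.

```bash
python3 -c "
from h import *
rows([.456,.2305,.12],np.radians(10.9))"
python3 -m creep '[[6,[0,5,0],0],[6,[-0.2,10,0],0],[6,[-0.4,15,0],0],[6,[-0.6,20,0],0],[6,[-0.8,25,1],0],[6,[-0.9,30,3],0],[6,[-0.9,34,5],0],[6,[-0.85,35.3,7],0],[6,[-0.85,35.3,9],0],[6,[-0.85,35.3,10.3],0],[6,[-0.85,35.3,10.3],0],[6,[-0.85,35.3,10.3],0]]' 40
python3 -c "
from h import *
rows([.456,.2305,.036],np.radians(10.9))"
```

```text
shift cm [-0.83 35.33 10.31] turn -0.003 at [ 0.5138 -0.1181  0.2231] -2.954
clock: 13.08
ee_pos: [0.456, 0.2315, 0.1218]
eef_rot: [3.141, 0.001, -2.952]
wrist_force: [0.0, -0.1, 0.1]
width: 0.0599
finger_force: 0.0
shift cm [ 0.02 -0.1   8.58] turn -0.0 at [0.456  0.2315 0.1218] -2.952
```

```bash
python3 -m creep '[[6,[0,-0.1,2],0],[6,[0,-0.1,4],0],[6,[0,-0.1,5.5],0],[6,[0,-0.1,7],0],[6,[0,-0.1,8],0],[6,[0,-0.1,8.5],0],[6,[0,-0.1,8.5],0],[6,[0,-0.1,8.5],0]]'
```

```text
clock: 14.08
ee_pos: [0.4567, 0.23, 0.042]
eef_rot: [-3.138, 0.004, -2.953]
wrist_force: [-18.9, -0.3, 57.5]
width: 0.0603
finger_force: 25.8
```

```bash
python3 -m creep '[[5.4,[0,0,0],0],[5,[0,0,0],0],[4.7,[0,0,0],0],[4.4,[0,0,0],0],[4.1,[0,0,0],0],[3.8,[0,0,0],0],[3.8,[0,0,0],0],[3.8,[0,0,0],0]]' 40
```

```text
clock: 15.08
ee_pos: [0.4568, 0.2314, 0.037]
eef_rot: [3.14, 0.002, -2.951]
wrist_force: [-0.9, 3.5, 8.1]
width: 0.0421
finger_force: 39.7
```

```bash
python3 -m creep '[[3.8,[0,0,-0.5],0],[3.8,[0,0,-1.5],0],[3.8,[0,0,-3],0],[3.8,[0,0,-5],0],[3.8,[0,0,-7],0],[3.8,[0,0,-9],0],[3.8,[0,0,-11],0],[3.8,[0,0,-12],0],[3.8,[0,0,-12],0],[3.8,[0,0,-12],0]]'
python3 - <<'E'
from h import *
a=grab('top');b=grab('side')
cv2.imwrite('pics/c6.png',cv2.resize(np.hstack([a['color'][150:280,105:255,::-1],b['color'][80:210,130:280,::-1]]),None,fx=2.6,fy=2.6,interpolation=cv2.INTER_CUBIC))
for n,c in(('top',a),('side',b)):
    P=cloud(c).reshape(-1,3)
    near=(abs(P[:,0]-.498)<.13)&(abs(P[:,1]-.243)<.11)
    Q=P[near&(P[:,2]>.082)&(P[:,2]<.1)];r=cv2.minAreaRect((Q[:,:2]*1000).astype(np.float32));print(n,'rim',[np.round(t,1) for t in r])
E
```

```text
clock: 16.32
ee_pos: [0.4554, 0.2302, 0.1557]
eef_rot: [-3.141, -0.001, -2.951]
wrist_force: [0.1, 0.6, -1.5]
width: 0.0421
finger_force: 40.6
top rim [array([498.9, 247.2]), array([200.3, 142. ]), np.float64(10.9)]
side rim [array([497.1, 242.8]), array([199.6, 145.5]), np.float64(11.4)]
```

View pics/c6.png

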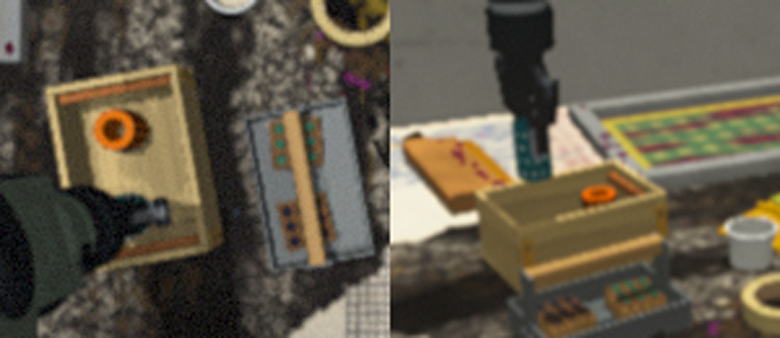

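Box and orange sleeve undisturbed; the teal sleeve hangs upright in the fingers.

```bash
python3 -c "
from h import *
rows([.4722,-.257,.165],np.radians(10.9))"
```

```text
shift cm [  7.55 -48.16  -0.95] turn -0.0 at [0.4553 0.2302 0.1555] -2.951
```

```bash
python3 -m creep '[[3.8,[0.1,-1,-1],0],[3.8,[0.4,-3,-1.5],0],[3.8,[0.9,-6,-1.5],0],[3.8,[1.4,-9.5,-1.5],0],[3.8,[2,-13,-1.5],0],[3.8,[2.6,-17,-1.5],0],[3.8,[3.3,-21,-1.5],0],[3.8,[3.9,-25,-1.5],0],[3.8,[4.5,-29,-1.5],0],[3.8,[5.2,-33,-1.5],0],[3.8,[5.8,-37,-1.5],0],[3.8,[6.4,-41,-1.5],0],[3.8,[7,-44.5,-1.5],0],[3.8,[7.3,-46.8,-1.2],0],[3.8,[7.5,-48,-1],0],[3.8,[7.55,-48.15,-1],0],[3.8,[7.55,-48.15,-1],0],[3.8,[7.55,-48.15,-1],0]]'
python3 - <<'E'
from h import *
a=grab('top');b=grab('side')
cv2.imwrite('pics/c7.png',cv2.resize(np.hstack([a['color'][160:290,260:410,::-1],b['color'][170:300,170:320,::-1]]),None,fx=2.6,fy=2.6,interpolation=cv2.INTER_CUBIC))
s=monitor.state();print(s['ee_pos'],s['eef_rot'])
P=cloud(b);hsv=cv2.cvtColor(b['color'],cv2.COLOR_RGB2HSV)
m=(hsv[...,0]>=80)&(hsv[...,0]<=105)&(hsv[...,1]>100)&(P[...,2]>.1)&(abs(P[...,0]-.47)<.06)&(abs(P[...,1]+.26)<.06)
Q=P[m];print(len(Q),Q.min(0),Q.max(0))
for v in np.unique(np.argwhere(m)[:,0]):
    u=np.argwhere(m[v])[:,0];print('teal',v,u.min(),u.max(),P[v,u][:,2].mean().round(3))
k=(P[...,2]>.04)&(P[...,2]<.095)&(abs(P[...,0]-.47)<.05)&(abs(P[...,1]+.26)<.05)
for v in np.unique(np.argwhere(k)[:,0]):
    u=np.argwhere(k[v])[:,0];print('sp',v,u.min(),u.max(),P[v,u][:,2].mean().round(3))
E
```

```text
clock: 18.68
ee_pos: [0.4729, -0.2557, 0.1664]
eef_rot: [3.141, -0.0, -2.95]
wrist_force: [0.6, 0.3, -0.0]
width: 0.0422
finger_force: 40.7
[ 0.47290814 -0.2559302   0.16642114] [ 3.14151897e+00  7.02881269e-05 -2.95027943e+00]
312 [ 0.44898637 -0.28301209  0.13979383] [ 0.485857   -0.23411516  0.22953213]
teal 187 239 241 0.213
teal 188 236 242 0.207
teal 189 235 242 0.204
teal 190 234 248 0.203
teal 191 234 242 0.202
teal 192 233 243 0.202
teal 193 233 243 0.2
teal 194 233 243 0.2
teal 195 233 243 0.203
teal 196 234 243 0.203
teal 197 234 243 0.202
teal 198 234 243 0.2
teal 199 234 242 0.198
teal 200 233 238 0.192
teal 201 233 238 0.191
teal 202 234 239 0.19
teal 203 234 242 0.188
teal 204 235 242 0.186
teal 205 236 242 0.184
teal 206 236 242 0.181
teal 207 234 242 0.178
teal 208 233 242 0.175
teal 209 234 242 0.173
teal 210 235 243 0.171
teal 211 235 243 0.169
teal 212 238 243 0.168
teal 213 234 244 0.164
teal 214 234 252 0.159
teal 215 235 252 0.158
teal 216 235 252 0.156
teal 217 235 251 0.154
teal 218 236 251 0.152
teal 219 236 251 0.15
teal 220 236 248 0.147
teal 221 236 248 0.144
teal 222 236 247 0.142
sp 239 242 245 0.085
sp 240 242 246 0.086
sp 241 241 247 0.084
sp 242 240 248 0.081
sp 243 240 248 0.08
sp 244 240 248 0.078
sp 245 240 248 0.076
sp 246 240 248 0.075
sp 247 240 248 0.071
sp 248 240 248 0.068
sp 249 240 248 0.066
sp 250 240 248 0.063
sp 251 240 248 0.06
sp 252 240 248 0.057
sp 253 240 248 0.055
sp 254 240 248 0.051
sp 255 240 248 0.048
sp 256 240 248 0.046
sp 257 241 248 0.043
sp 258 243 247 0.041
```

View pics/c7.png

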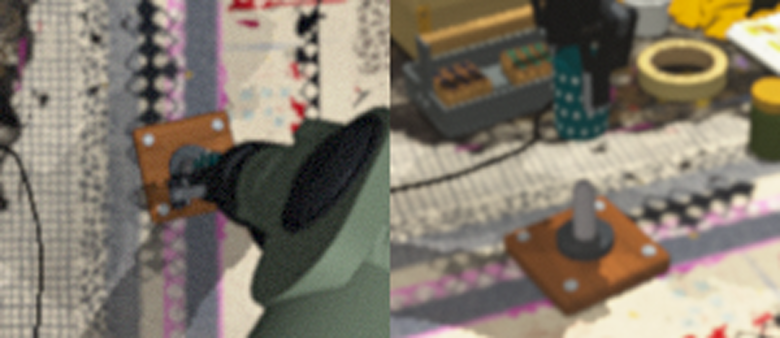

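```bash
python3 - <<'E'
from h import *
b=grab('side');g=cv2.GaussianBlur(b['color'],(1,1),0).astype(float)
K=b['intrinsics'];V=b['view']
def pr(p):
    q=K@(V[:3,:3]@np.array(p)+V[:3,3]);return q[:2]/q[2]
# sleeve saturation edges rows 213..219; spindle rows 243..254
hsv=cv2.cvtColor(b['color'],cv2.COLOR_RGB2HSV)
for v in(215,217,219): print(v,[tuple(int(t) for t in b['color'][v,u]) for u in (231,232,233,234,235,236,249,250,251,252,253,254,255)])
P=cloud(b)
for v in(244,248,252): print(v,[tuple(int(t) for t in b['color'][v,u]) for u in (237,238,239,240,241,247,248,249,250,251)])
e=monitor.state()['ee_pos']
for z in(.17,.155,.145,.08,.065): print(z,'TCPaxis',pr([e[0],e[1],z]).round(2),'spin(top est)',pr([.4725,-.257,z]).round(2))
r=V[0,:3];print('image right dir',r.round(3))
print('mm/px',1000*(V[:3,:3]@[e[0],e[1],.15]+V[:3,3])[2]/K[0,0])
E
```

```text
215 [(100, 90, 71), (97, 93, 75), (76, 88, 79), (41, 72, 69), (25, 62, 62), (32, 64, 65), (23, 59, 60), (22, 58, 58), (20, 55, 56), (31, 62, 61), (47, 63, 58), (65, 63, 52), (75, 61, 44)]
217 [(62, 57, 50), (64, 65, 58), (60, 74, 71), (51, 78, 77), (52, 81, 79), (39, 72, 72), (27, 62, 62), (27, 61, 61), (36, 65, 65), (52, 75, 72), (62, 75, 69), (65, 64, 56), (65, 56, 43)]
219 [(108, 100, 84), (103, 96, 82), (80, 82, 73), (65, 83, 78), (72, 94, 89), (54, 80, 79), (66, 87, 85), (53, 79, 76), (33, 65, 64), (45, 66, 65), (62, 67, 67), (72, 65, 63), (71, 59, 57)]
244 [(203, 192, 167), (193, 182, 159), (176, 166, 147), (141, 133, 123), (121, 114, 113), (107, 103, 102), (111, 107, 103), (126, 119, 111), (143, 133, 121), (154, 144, 129)]
248 [(140, 138, 128), (129, 126, 121), (119, 116, 112), (117, 113, 109), (115, 110, 109), (112, 108, 107), (129, 127, 123), (169, 166, 162), (186, 184, 179), (184, 174, 164)]
252 [(151, 92, 51), (150, 90, 46), (140, 89, 55), (126, 97, 82), (118, 110, 105), (110, 107, 104), (113, 98, 93), (128, 91, 70), (148, 93, 56), (156, 93, 48)]
0.17 TCPaxis [243.53 205.69] spin(top est) [243.48 205.94]
0.155 TCPaxis [243.72 211.75] spin(top est) [243.67 212.  ]
0.145 TCPaxis [243.84 215.73] spin(top est) [243.8  215.98]
0.08 TCPaxis [244.62 240.6 ] spin(top est) [244.57 240.87]
0.065 TCPaxis [244.79 246.1 ] spin(top est) [244.75 246.37]
image right dir [ 0.931 -0.366 -0.014]
mm/px 2.1450747807128696
```

Sleeve (centre column 243.2, lower part) lines up with the spindle (column 244.3, at its depth) within about 0.5 mm; I'll shift y by −1 mm and lower with force checks.

```bash
python3 -m creep '[[3.8,[0,-0.1,1],0],[3.8,[0,-0.1,2.5],0],[3.8,[0,-0.1,4],0],[3.8,[0,-0.1,5],0],[3.8,[0,-0.1,5.5],0],[3.8,[0,-0.1,6],0],[3.8,[0,-0.1,6.3],0],[3.8,[0,-0.1,6.3],0]]'
```

```text
clock: 19.82
ee_pos: [0.473, -0.2577, 0.1033]
eef_rot: [-3.142, 0.0, -2.951]
wrist_force: [-1.4, 0.2, -1.0]
width: 0.0428
finger_force: 40.7
```

```bash
python3 -m creep '[[3.8,[0,0,0.4],0],[3.8,[0,0,0.8],0],[3.8,[0,0,1.2],0],[3.8,[0,0,1.6],0],[3.8,[0,0,2],0],[3.8,[0,0,2],0]]'
```

```text
clock: 20.58
ee_pos: [0.4727, -0.2575, 0.0829]
eef_rot: [3.141, -0.001, -2.951]
wrist_force: [0.2, 1.1, -0.7]
width: 0.0424
finger_force: 40.7
```

```bash
python3 -m creep '[[3.8,[0,0,0.4],0],[3.8,[0,0,0.8],0],[3.8,[0,0,1.2],0],[3.8,[0,0,1.5],0],[3.8,[0,0,1.8],0],[3.8,[0,0,1.9],0],[3.8,[0,0,1.9],0]]'
```

```text
clock: 21.45
ee_pos: [0.473, -0.2576, 0.0642]
eef_rot: [3.142, -0.0, -2.951]
wrist_force: [0.1, 0.4, -1.0]
width: 0.0422
finger_force: 40.7
```

```bash
python3 -m creep '[[3.8,[0,0,0.1],0],[3.8,[0,0,0.2],0],[3.8,[0,0,0.3],0],[3.8,[0,0,0.35],0],[3.8,[0,0,0.35],0]]'
```

```text
clock: 22.08
ee_pos: [0.473, -0.2577, 0.0611]
eef_rot: [-3.141, 0.0, -2.951]
wrist_force: [-1.8, 0.8, 3.9]
width: 0.0427
finger_force: 41.0
```

```bash
python3 -m creep '[[3.8,[0,0,0.1],0],[3.8,[0,0,0.2],0],[3.8,[0,0,0.2],0]]'
```

```text
clock: 22.45
ee_pos: [0.473, -0.2576, 0.0609]
eef_rot: [-3.141, 0.0, -2.951]
wrist_force: [-5.9, 3.8, 20.2]
width: 0.042
finger_force: 42.9
```

Firm stop at the expected height: seated. Release (relaxing the push first), rise and check.

```bash
python3 -m creep '[[3.8,[0,0,-0.15],0],[4.4,[0,0,-0.15],0],[4.8,[0,0,-0.15],0],[5.4,[0,0,-0.15],0],[6,[0,0,-0.15],0],[6,[0,0,-0.15],0],[6,[0,0,-1.5],0],[6,[0,0,-3.5],0],[6,[0,0,-6],0],[6,[0,0,-9],0],[6,[0,0,-12],0],[6,[0,4,-14],0],[6,[0,9,-14],0],[6,[0,14,-14],0],[6,[0,18,-14],0],[6,[0,18,-14],0]]'
python3 - <<'E'
from h import *
a=grab('top');b=grab('side')
cv2.imwrite('pics/c8.png',cv2.resize(np.hstack([a['color'][110:300,100:380,::-1],b['color'][110:300,130:330,::-1]]),None,fx=1.6,fy=1.6,interpolation=cv2.INTER_CUBIC))
for n,c in(('top',a),('side',b)):
    P=cloud(c).reshape(-1,3);hsv=cv2.cvtColor(c['color'],cv2.COLOR_RGB2HSV).reshape(-1,3)
    Q=P[(np.hypot(P[:,0]-.471,P[:,1]+.259)<.04)&(P[:,2]>.085)&(P[:,2]<.13)]
    if len(Q): print(n,np.percentile(Q[:,2],[50,95]).round(4),[np.round(t,1) for t in cv2.minAreaRect((Q[:,:2]*1000).astype(np.float32))])
    for nm,x0,x1,y0,y1,z0,z1 in (('jar',.6,.8,-.25,-.1,.03,.09),('tape',.6,.75,-.05,.08,.015,.05),('box',.37,.63,.13,.34,.082,.1),('tray',.37,.59,-.03,.15,.028,.045)):
        Q=P[(P[:,0]>x0)&(P[:,0]<x1)&(P[:,1]>y0)&(P[:,1]<y1)&(P[:,2]>z0)&(P[:,2]<z1)]
        if len(Q)>3: print(n,nm,[np.round(t,1) for t in cv2.minAreaRect((Q[:,:2]*1000).astype(np.float32))])
E
```

```text
clock: 24.45
ee_pos: [0.4382, -0.0787, 0.1998]
eef_rot: [3.142, 0.0, -2.948]
wrist_force: [0.6, -0.3, 0.6]
width: 0.0597
finger_force: 0.0
top [0.0981 0.1013] [array([ 473.5, -256.7]), array([42.8, 42.7]), np.float64(41.1)]
top jar [array([ 712.7, -160.4]), array([49.3, 49.7]), np.float64(26.1)]
top tape [array([688.2,   8.2]), array([100.7,  99.6]), np.float64(0.4)]
top box [array([499.1, 246.7]), array([200.3, 141.4]), np.float64(11.0)]
top tray [array([480.5,  60.8]), array([175.8, 116.4]), np.float64(10.9)]
side [0.0961 0.0992] [array([ 470.3, -259.7]), array([43.2, 44.5]), np.float64(68.9)]
side jar [array([ 711. , -165.9]), array([51.1, 50. ]), np.float64(86.0)]
side tape [array([685.5,   4.4]), array([104.9, 101.4]), np.float64(81.7)]
side box [array([497.5, 242.7]), array([200. , 147.2]), np.float64(11.1)]
side tray [array([478.1,  59. ]), array([176.9, 123.1]), np.float64(11.0)]
```

View pics/c8.png

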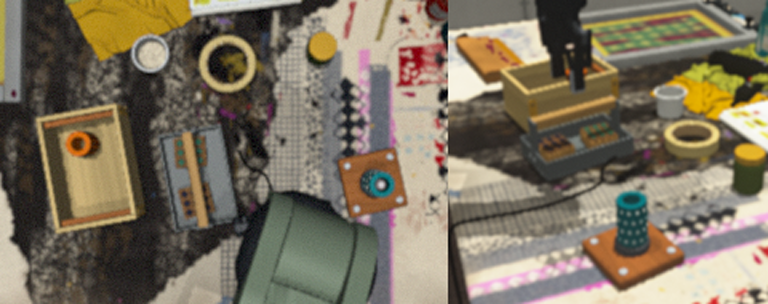

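Teal sleeve stands on the collar (top at 0.099–0.100 m, as expected); tray flat with both stamps; box, jar, tape and orange sleeve all where they were.

```bash
python3 -c "
from plant import manip
print(manip.close_job())"
```

```text
the job is handed in; nothing more can be done
None
```

The job is handed in at about 24.5 s: the teal sleeve is seated on the collar and the tray is flat beside the box with both stamps. The box, jar and tape did not move, and the tub looks untouched in the last picture. One risk is that the wrist force read about 57 N as the fingers went down around the sleeve: if the gripper's body was what touched, that is over its 40 N limit.

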